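# Clamp a tube on the magnetic table

### The arm

A 7-joint arm with a two-finger parallel gripper is mounted at the origin on the work surface. World frame = base frame: x ahead of the robot, y to its left, z up, the work surface at z = 0. Lengths are in mm, angles in degrees, forces in N, time in s.
With the tool pointing down it reaches from about 425 to 950 mm from the base axis. Payload 4.7 kg.
Tool frame: the origin (TCP) lies at the very end of the fingers, on their centre line; the grasp point (between the pads) lies 19 mm behind it; x points along the fingers, y is the direction in which the jaws open and shut, and the axes are right-handed (so a half turn about x gives the same grasp; the last joint's range is limited). The gripper opens to 87 mm and grips with 3 to 60 N. Pads are 19 mm wide; open, the fingers measure 117 mm over their backs; the gripper's body (75 mm by 190 mm) begins 51 mm behind the grasp point.
Start: joints at [-73.104, 26.849, -2.785, 87.806, 1.381, 65.374, -4.715], TCP at [214.725, 639.957, 193.673] pointing down, gripper open.
Joint ranges: [-148.3, 148.3], [-19.14, 114.17], [-79.39, 73.82], [5.75, 140.21], [-59.74, 239.74], [12.07, 113.84], [-152.46, 152.46]. Speed limits (degrees/s): [147.25, 147.25, 180, 180, 180, 180, 180].

### API

Orientations are given as [roll, pitch, yaw] about the fixed x, y, z axes, in that order (R = Rz(yaw) Ry(pitch) Rx(roll)).
In Python, from station import * gives the robot as it stands.
- The arm moves only by the tool apply_moves, never from a script. Its argument "motion" is a list of rows, each a list of 7 numbers: the closure, from -1 (fully open) to 1 (shut), then the shift along the tool's x, y, z in m, then the turn, a rotation vector about the tool's x, y, z in rad. In form: [[fingers, dx, dy, dz, rx, ry, rz], ...]. A call has 1 to 8 rows; each row shifts and turns the commanded pose from where the row before left it, along the tool's axes as they then stand; what a row does not reach is not made up. A row lasts 1/12 s, in which the tool goes at most 41.7 mm and 7.16 degrees, less where a joint would pass 70% of its speed; a pose out of reach is approached as far as the arm can. A call is refused whole if a number of a shift passes 0.0417 or a number of a turn 0.125, either way. A call with a gripper value outside its range is refused whole. The fingers move at their own pace and stop on an object; "newtons" is the grip in N (left out, the last holds). Time passes only in rows, so rows that do not move let the fingers close. It gives the time, the measured TCP pose, the force and the opening at its end, in the units of the state.
- get_state(): the state, without advancing time (a new reading comes with each control period).
- read_camera(name): name is "scene" or "top" or "wrist"; returns a dict with "image" (400x640x3 uint8, blue, green, red), "depth" (400x640 float32, mm along the optical axis (not along the pixel's ray), 0 where there is no reading), "K" (3x3 intrinsics, pixels), "origin" and "orientation" of the camera in the world. Camera axes: x right, y down, z forward; pixel columns grow to the right and rows downward; lengths in mm; the calibration is good to about 2 mm. A picture is of the moment at which its call begins.
- sign_off(): hands the job in, once; it reports no verdict.
Trained networks look in a picture, given as the dict that the camera call returned (one of the last four; its "shot" number tells which), for a name from the list of things; names that differ only in an ending like _2 or _b are one class to them, and where a whole thing is asked for, a point or a joint stands for the part that bears it (a point fixed in the world has none). Each returns a list of dicts, best first, with "confidence" (0 to 1); they miss things now and then, are a little off and sometimes report something else, mostly with a low value. They report only what shows in the picture. A call takes as long as a camera call. They do not tell look-alikes from the thing itself.
- spot_in(picture, label): "point" ([x, y, z] in mm, in the coordinates of the camera as it stood for that picture, good to about 4 mm: the middle of the surface that is visible of it).
- masks_of(picture, label): "mask" (400x640 bool, what is visible of it).
- pinpoint(picture, label): "point" ([x, y, z] in mm, in the coordinates of the camera as it stood for that picture, good to about 4 mm: a listed point, or the origin of a listed thing).
The state is a dict: "clock": time; "joint_positions": joint angles; "joint_velocities": joint speeds; "tau": joint torques, N m; "tcp_pos": TCP position; "eef_rot": TCP orientation; "force": force on the tool from outside, world axes, zero at the start; "moment": the same for the moment, N m; "finger_gap": finger opening in mm.
Only numpy, scipy, OpenCV 4.12 (cv2) and the standard library are available. Lean on these libraries where they do the work, as an engineer would, in place of code of your own. Each camera call takes 0.05 s, during which the arm holds its last target.

### The job

Lay the square tube flat on the magnetic table, pushed snugly into the corner along the side rail and up to the end stop, and let go of it. Then feel for the mushroom knob hidden under the table's front lip and switch the magnet on by gently pushing it all the way up from below, leaving the tube snug in its corner. Leave the other things on the bench where they lie, and take the robot clear.

Things in the scene. Friction and masses are not known exactly. Their poses are not given: they have to be found in the camera images.
- station: Magnetic holding table, fixed: green cabinet under a steel plate with fine brass pole lines. Origin at bench level under the plate's centre; x runs from its front lip to its back, y along the lip (the side rail is at +y), z up. Plate 260 (x) x 300 (y) x 18 mm, underside 172 mm, top 190 mm up. It overhangs the cabinet by 80 mm at the front (lip at x -130, cabinet face at x -50 mm).
- corner (a point): Inner corner of the two fixed stops, at plate height (station x 115, y 130, z 190 mm); axes as the station's. Stops: dark steel strips 12 mm high, 15 mm wide: side rail on the +y edge, from x -50 mm to the back, inner face through this point facing -y; end stop along the back edge, inner face through it facing -x. The tube lies along the rail: snug, its centre is at -80, -20, +20 mm from here.
- lip (a point): Middle of the lower edge of the plate's front lip, which looks to the robot's left, 172 mm above the bench; axes as the station's. Before and below it all is open, down to the bench. The hidden switch sits somewhere along the lip, from y = -45 to +85 mm of this point: to be found by feel, or by its white domed pilot lens (28 mm wide, 13 mm high) on the plate, right above it.
- knob (a joint): How far the switch knob is pushed up, in m: 0 off (down), 0.012 on (solid stop). Black mushroom, 60 mm diameter, 7 mm thick at the rim, flat face 52 mm wide; upright axis 40 mm behind the lip's edge. Face 50 mm below the plate's underside when off, 38 when on; over it a 22 mm stem and a 48 mm collar 14 mm deep. Slides stiffly (about 6 N), no spring, stays where left, gives nothing sideways.
- tube: The work piece: rust-brown square steel tube, 40 by 40 mm outside, 3 mm wall, 160 mm long, open ends, about 0.5 kg. Origin at its centre (20 mm above what it lies on); x along its length; either end may lead and any side may be down.
- hammer: Bystander: hammer with a wooden handle, 280 mm long, lying on the bench on the robot's right, beyond the magnetic table. Origin under its middle.
- scroll: Bystander: forged black scroll, about 170 mm long, of 12 mm round bar lying flat on the bench behind the tube. Origin in its coil, at bench level.
- angle: Bystander: offcut of rust-brown angle iron, 130 mm long, 50 by 50 mm legs, lying on one leg at the left of the bench. Origin under the middle of the lying leg.
Mind the look-alikes: they are no part of the job. Leave any purple or turquoise look-alike of the tube alone.

How it is judged (in metres and radians):
On the way, in this order (a step that is already met when the one before it is completed fails the run):
1. the tube lies snug in the corner of the stops, let go, with the magnet still off (x of tube in the frame of station between 0.032 and 0.039 m and y of tube in the frame of station between 0.107 and 0.114 m and z of tube in the frame of station below 0.213 m and angle between the x axis of tube and the x axis of station, either way round below 0.03 rad and contact force between the fingers and tube below 0.3 N and value of joint knob below 0.003 m), for 0.3 s.
2. the knob has been pushed fully up (value of joint knob above 0.0105 m), for 0.2 s.
At the end, for the whole second after the job is handed in: The tube lies flat and still on the plate, along the side rail, with no more than 3 mm of gap at its middle to the side rail and 3 mm to the end stop, within 0.03 rad of parallel to the rail; the knob is up by more than 10.5 of its 12 mm (x of tube in the frame of station between 0.032 and 0.039 m and y of tube in the frame of station between 0.107 and 0.114 m and z of tube in the frame of station below 0.213 m and angle between the x axis of tube and the x axis of station, either way round below 0.03 rad and linear speed of tube below 0.01 m/s and value of joint knob above 0.0105 m); the robot touches nothing.
It fails at once if the knob was pushed harder than 40 N (contact force between knob and anything else above 40 N).
It fails at once if a bystander was shifted by more than 20 mm (distance of any of hammer, scroll, angle from where it was at the start of the episode above 0.02 m).
It also fails if it takes over 72 s, if anything falls off the work surface, if the arm or the gripper's body presses on something with over 40 N, if the wrist force passes 120 N, or if a joint passes its speed limit or range.

## Working session

There is one attempt and no reset: what is moved stays moved. The work goes in short steps, Python scripts to look and compute and a tool call to move; the robot and the scene stay as the last step left them, time stands still between calls to the robot, and variables do not carry over. Pictures are saved under pics/ and viewed, and the job is handed in when it is done.

Besides the shell and the picture viewer there is one more tool, called as a command line: name --pt "numbers of a row" for each row, then --argument value for the rest. apply_moves: Moves the arm, as the interface text tells. Its arguments: {"type":"object","properties":{"motion":{"type":"array","items":{"type":"array","items":{"type":"number"}}},"newtons":{"type":"number"}},"required":["motion"]}

```bash
ls; mkdir -p pics; cat > h.py <<'E'
from station import *
import numpy as np, cv2
from scipy.spatial.transform import Rotation as R
def cam(n):
    p=read_camera(n); return p
def camR(p):
    o=np.array(p["orientation"],float)
    return o if o.shape==(3,3) else R.from_euler('xyz',o,degrees=True).as_matrix()
def w(p,pt): return np.array(p["origin"])+camR(p)@np.array(pt,float)
def px(p,u,v,d=None):
    K=np.array(p["K"]); d=p["depth"][int(v),int(u)] if d is None else d
    return w(p,np.array([(u-K[0,2])/K[0,0]*d,(v-K[1,2])/K[1,1]*d,d]))
def cloud(p):
    K=np.array(p["K"]); v,u=np.mgrid[0:400,0:640]; d=p["depth"]
    c=np.stack([(u-K[0,2])/K[0,0]*d,(v-K[1,2])/K[1,1]*d,d],-1)
    return c@camR(p).T+np.array(p["origin"])
E
python3 - <<'E'
from h import *
print(get_state())
for n in ["scene","top","wrist"]:
    p=cam(n); cv2.imwrite(f"pics/{n}0.png",p["image"]); print(n,p["origin"],p["orientation"],p["K"])
    for l in ["station","corner","lip","knob","tube","hammer","scroll","angle"]:
        try: print(l,[(np.round(w(p,q["point"])),round(q["confidence"],2)) for q in pinpoint(p,l)])
        except Exception as e: print(l,e)
E
```

```text
pics
{'clock': 0.0, 'joint_positions': array([-73.10194697,  26.89728862,  -2.78329767,  87.87299224,
         1.38138391,  65.37424268,  -4.71430334]), 'joint_velocities': array([-0.00370657, -0.07389491, -0.05746942, -0.05562472, -0.03490044,
        0.08400019, -0.02946608]), 'tau': array([-3.05408448e-04, -5.07966220e+01, -8.03732523e-02, -2.36154091e+01,
       -6.12513302e-02,  3.78265092e-02,  1.78541741e-04]), 'tcp_pos': array([214.5820346 , 639.30252323, 192.6050394 ]), 'eef_rot': array([ -87.42476621,   89.88904676, -105.976391  ]), 'force': array([-0.6062197 , -0.66204008, -0.44674828]), 'moment': array([-0.00963218, -0.0035357 , -0.01670924]), 'finger_gap': 86.9487938016704}
scene [903.82848767 627.23773749 929.43616787] [-137.12435538   -1.17626147  147.4375136 ] [[365.00134583   0.         314.40737582]
 [  0.         365.00134583 193.72651176]
 [  0.           0.           1.        ]]
station [(array([536., -33.,   4.]), 0.57), (array([512.,  91., 174.]), 0.33)]
corner [(array([ 692., -116.,  191.]), 0.65)]
lip []
knob it knows: angle, corner, hammer, lip, scroll, sta
[... 630 characters left out ...]
orner, hammer, lip, scroll, station, tube
tube [(array([267., 483.,  19.]), 0.98), (array([281., 272.,  24.]), 0.9), (array([472., 333.,  22.]), 0.66)]
hammer [(array([ 494., -483.,    2.]), 0.57)]
scroll [(array([740., 342.,  -5.]), 0.63)]
angle [(array([496., 543.,  -1.]), 0.7), (array([510.,  95., 168.]), 0.57)]
wrist [138.72221481 665.57084058 384.9281482 ] [1.63184114e+02 1.52969111e-02 7.14959360e+01] [[298.53085118   0.         318.81720042]
 [  0.         298.53085118 201.63894888]
 [  0.           0.           1.        ]]
station []
corner []
lip []
knob it knows: angle, corner, hammer, lip, scroll, station, tube
tube [(array([269., 482.,  20.]), 0.71)]
hammer []
scroll []
angle []
```

View pics/scene0.png

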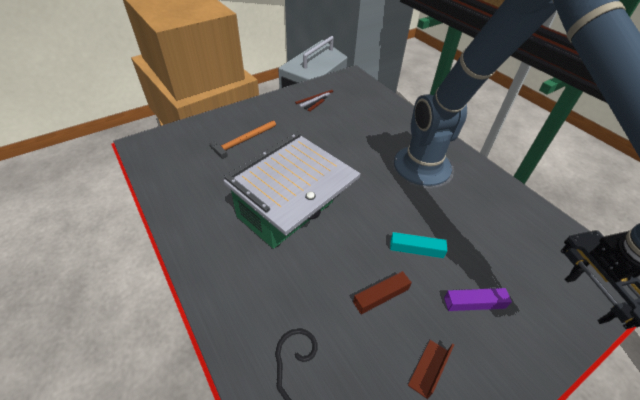

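View pics/top0.png

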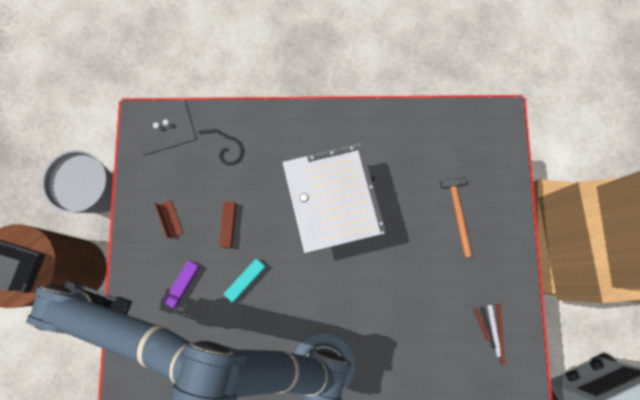

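```bash
python3 - <<'E'
from h import *
import station; print([x for x in dir(station) if not x.startswith('_')])
for n in ["top","scene"]:
    p=cam(n); C=cloud(p)
    reg=(C[...,0]>380)&(C[...,0]<760)&(C[...,1]>-230)&(C[...,1]<180)
    m=(C[...,2]>180)&(C[...,2]<212)&reg&(p["depth"]>0)
    P=C[m]; print(n,m.sum(),'plate z med',np.median(P[:,2]))
    print(cv2.minAreaRect(P[:,:2].astype(np.float32)))
    hi=m&(C[...,2]>np.median(P[:,2])+7)
    H=C[hi];print('hi',hi.sum(),H.mean(0))
    # white lens
    hsv=cv2.cvtColor(p["image"],cv2.COLOR_BGR2HSV)
    im=p["image"].astype(int)
    wl=m&(im.min(-1)>225)
    print('lens px',wl.sum(),C[wl].mean(0) if wl.any() else 0, C[wl].max(0) if wl.any() else 0)
    for q in masks_of(p,"tube"):
        M=q["mask"]&(p["depth"]>0); T=C[M]; 
        col=np.median(p["image"][M],0)
        t=T[T[:,2]>np.percentile(T[:,2],90)-8]
        print('tube',q["confidence"],col,np.median(t[:,2]),cv2.minAreaRect(t[:,:2].astype(np.float32)))
    cv2.imwrite(f"pics/crop_{n}.png",cv2.resize(p["image"][150:280,250:420] if n=="top" else p["image"][120:260,200:380],None,fx=4,fy=4,interpolation=cv2.INTER_CUBIC))
E
```

```text
['Unreachable', 'get_state', 'masks_of', 'pinpoint', 'read_camera', 'sign_off', 'spot_in']
top 7562 plate z med 189.05917880902427
((539.5469970703125, -30.75213623046875), (301.7048645019531, 260.7290344238281), 13.494346618652344)
hi 748 [593.86280325 -90.78445479 200.51188958]
lens px 303 [494.32756059  35.23210736 189.46464051] [640.68006773 101.14019544 205.99696913]
tube 0.89 [ 61.  76. 133.] 39.454216229737085 ((474.07720947265625, 333.7667541503906), (41.899295806884766, 160.9800567626953), 85.50721740722656)
tube 0.88 [216. 218.  83.] 39.55635428526443 ((281.7232360839844, 269.69732666015625), (41.138206481933594, 158.45570373535156), 47.57366180419922)
tube 0.71 [194.  83. 150.] 39.229899156767715 ((269.3265380859375, 486.387451171875), (42.20512771606445, 161.00637817382812), 60.34750747680664)
scene 7150 plate z med 191.68897310883034
((538.3638305664062, -33.72093200683594), (303.120849609375, 263.1613464355469), 13.336483001708984)
hi 721 [613.38651228 -90.48543649 203.00171931]
lens px 17 [537.73399486  63.94034477 202.41309479] [543.9158402   68.53287491 206.35563949]
tube 0.97 [157. 157.   0.] 41.6669492827682 ((281.21307373046875, 266.9561767578125), (46.13572692871094, 160.22715759277344), 48.04553985595703)
tube 0.94 [ 33.  50. 106.] 41.23768179354926 ((474.3363952636719, 331.0091552734375), (41.41893768310547, 160.4345703125), 85.43566131591797)
tube 0.84 [165.  58. 123.] 41.39841347740969 ((269.6027526855469, 483.40277099609375), (43.58621597290039, 161.89407348632812), 61.01994705200195)
```

View pics/crop_scene.png

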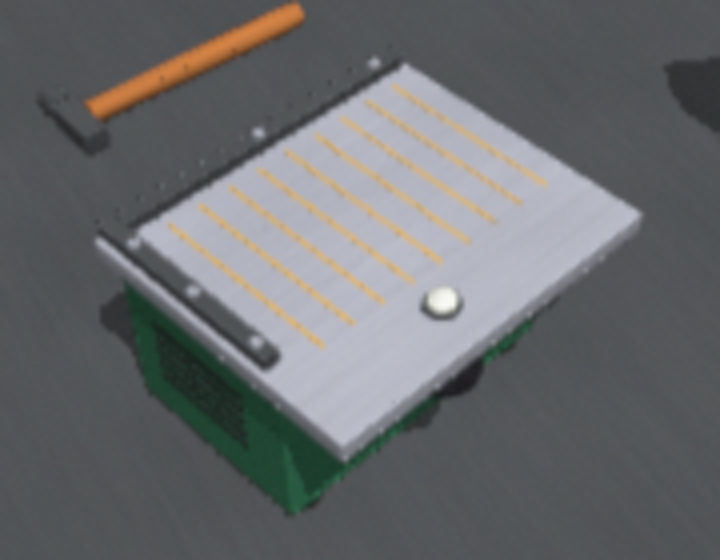

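```bash
cat >> h.py <<'E'
SO=np.array([539.,-32.2,0]); SY=-76.6
SR=R.from_euler('z',SY,degrees=True).as_matrix()
def st2w(v): return SO+SR@np.array(v,float)
def w2st(v): return SR.T@(np.array(v,float)-SO)
def tool():
    s=get_state(); return s,np.array(s["tcp_pos"]),R.from_euler('xyz',s["eef_rot"],degrees=True).as_matrix()
def plan(target,Rt):
    """delta in tool frame mm, rotvec deg"""
    s,p,Rm=tool()
    return Rm.T@(np.array(target)-p), np.degrees(R.from_matrix(Rm.T@Rt).as_rotvec())
def down(jawdeg):
    y=np.array([np.cos(np.radians(jawdeg)),np.sin(np.radians(jawdeg)),0]); x=np.array([0,0,-1.]); return np.stack([x,y,np.cross(x,y)],1)
E
python3 - <<'E'
from h import *
p=cam("scene"); C=cloud(p)
for u,v in [(310,195),(311,196),(310,192)]: print(w2st(px(p,u,v)))
S=(C-SO)@SR
m=(S[...,2]>194)&(S[...,2]<206)&(S[...,0]<-55)&(S[...,0]>-130)&(abs(S[...,1])<120)
print(m.sum(),S[m].mean(0),S[m].min(0),S[m].max(0))
p=cam("top");S=(cloud(p)-SO)@SR
m=(S[...,2]>194)&(S[...,2]<206)&(S[...,0]<-55)&(S[...,0]>-130)&(abs(S[...,1])<120)
print(m.sum(),S[m].mean(0),S[m].min(0),S[m].max(0))
s,t,Rm=tool(); print(np.round(Rm,3)); print('jaw',np.degrees(np.arctan2(Rm[1,1],Rm[0,1])))
for j in (85.5,-94.5):
  print(plan([474,332.4,100],down(j)))
for j in (13.4,-166.6): print(plan([474,332.4,100],down(j)))
E
```

```text
[-92.47268027  23.08033253 201.28564387]
[-96.45588474  23.25415547 200.48337467]
[-85.93460968  16.46197364 203.26084723]
112 [-93.87949956   8.04675352 197.49122755] [-129.58734162 -119.57675712  194.00331163] [-55.15138955 118.08742311 205.84502489]
136 [-92.65752598   0.9171995  196.4730631 ] [-129.23346241 -116.73879491  194.00269265] [-57.9233762  117.10155495 205.55117249]
[[-0.     0.318  0.948]
 [ 0.     0.948 -0.318]
 [-1.     0.    -0.   ]]
jaw 71.45045625770489
(array([  93.63655323, -209.09865672,  343.66477677]), array([-1.40495437e+01, -2.79662864e-03, -3.30614119e-03]))
(array([  93.63655323, -209.09865672,  343.66477677]), array([ 1.65950456e+02, -4.81205964e-03,  4.07046857e-03]))
(array([  93.63655323, -209.09865672,  343.66477677]), array([ 5.80504563e+01, -4.38118805e-03, -1.06984015e-03]))
(array([  93.63655323, -209.09865672,  343.66477677]), array([-1.21949544e+02,  1.24708558e-03, -5.10704003e-03]))
```

apply_moves --pt "-1 0 -0.0209 0.0344 0 0 0" --pt "-1 0 -0.0209 0.0344 0 0 0" --pt "-1 0 -0.0209 0.0344 0 0 0" --pt "-1 0 -0.0209 0.0344 0 0 0" --pt "-1 0 -0.0209 0.0344 0 0 0" --pt "-1 0 -0.0209 0.0344 0 0 0" --pt "-1 0 -0.0209 0.0344 0 0 0" --pt "-1 0 -0.0209 0.0344 0 0 0"

```text
clock: 2.17
tcp_pos: [423.5, 392.3, 194.0]
eef_rot: [72.0, 90.0, 53.5]
force: [0.6, 0.4, -0.2]
finger_gap: 87.1
```

apply_moves --pt "-1 0.0 -0.0209 0.0344 0 0 0" --pt "-1 0.0 -0.0209 0.0344 0 0 0" --pt "-1 0.02 0 0 -0.1225 0 0" --pt "-1 0.02 0 0 -0.1225 0 0" --pt "-1 0 0 0 0 0 0" --pt "-1 0 0 0 0 0 0"

```text
clock: 2.67
tcp_pos: [473.7, 332.1, 153.1]
eef_rot: [-147.3, 89.9, -152.0]
force: [-0.1, 0.0, 0.2]
finger_gap: 86.8
```

```bash
python3 - <<'E'
from h import *
s,t,Rm=tool(); print(s["clock"],t,s["joint_positions"])
p=cam("wrist"); cv2.imwrite("pics/w1.png",p["image"]); C=cloud(p)
for q in masks_of(p,"tube"):
    M=q["mask"]&(p["depth"]>0); T=C[M]; 
    tt=T[T[:,2]>np.percentile(T[:,2],90)-8]
    print('tube',q["confidence"],np.median(p["image"][M],0),np.median(tt[:,2]),cv2.minAreaRect(tt[:,:2].astype(np.float32)))
print(plan([474,332.4,16],down(85.5)))
E
```

```text
2.6667 [473.72905067 332.05857057 153.06302464] [-40.50951415  20.11596819   1.6791822  103.96552156  -0.72402839
  56.0480901   46.78843872]
tube 0.7 [250. 248.  63.] 40.147027571752744 ((310.4942932128906, 242.20611572265625), (41.12078094482422, 83.44261169433594), 47.47184371948242)
tube 0.57 [ 71.  91. 174.] 40.024487173438274 ((474.8559265136719, 331.8598327636719), (40.06245422363281, 160.19358825683594), 85.49488067626953)
tube 0.56 [248. 102. 203.] 40.12921484595665 ((320.5172119140625, 455.8302307128906), (40.628578186035156, 44.85492706298828), 60.27747344970703)
(array([138.72893453,  -1.19558841,  -0.71427708]), array([-0.09178363,  0.06434195, -0.0773516 ]))
```

View pics/w1.png

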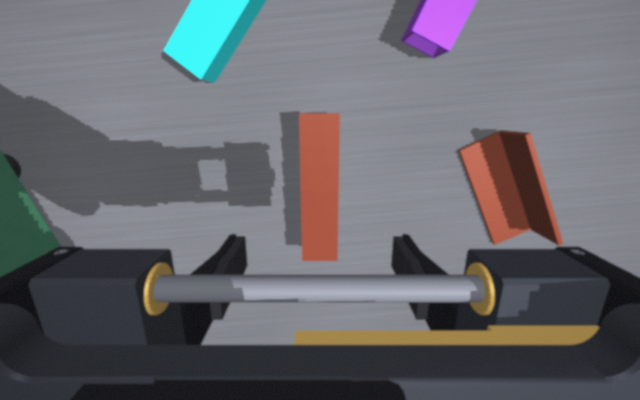

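apply_moves --pt "-1 0.03 0 0 0 0 0" --pt "-1 0.03 0 0 0 0 0" --pt "-1 0.03 0 0 0 0 0" --pt "-1 0.025 0 0 0 0 0" --pt "-1 0.016 0 0 0 0 0" --pt "-1 0.0055 0 0 0 0 0" --pt "-1 0 0 0 0 0 0"

```text
clock: 3.35
tcp_pos: [474.0, 332.9, 16.8]
eef_rot: [-140.9, 90.0, -145.4]
force: [-0.6, -0.5, -0.0]
finger_gap: 86.9
```

apply_moves --pt "0.5 0 0 0 0 0 0" --pt "0.5 0 0 0 0 0 0" --pt "0.5 0 0 0 0 0 0" --pt "0.5 0 0 0 0 0 0" --pt "0.5 0 0 0 0 0 0" --pt "0.5 0 0 0 0 0 0" --pt "0.5 0 0 0 0 0 0" --newtons 30

```text
clock: 3.93
tcp_pos: [474.4, 332.5, 17.4]
eef_rot: [61.5, 90.0, 57.0]
force: [1.0, 0.9, 0.5]
finger_gap: 48.6
```

```bash
python3 - <<'E'
from h import *
s,t,Rm=tool(); print(s["clock"],t,s["force"],s["finger_gap"])
E
```

```text
3.9333 [474.39857254 332.45094946  17.36496971] [1.04045095 0.88514224 0.50643556] 48.60278926278169
```

apply_moves --pt "1 0 0 0 0 0 0" --pt "1 0 0 0 0 0 0" --pt "1 0 0 0 0 0 0" --pt "1 0 0 0 0 0 0" --newtons 30

```text
clock: 4.27
tcp_pos: [474.3, 332.3, 17.1]
eef_rot: [177.3, 90.0, 172.8]
force: [-0.3, 0.3, -0.4]
finger_gap: 21.7
```

apply_moves --pt "1 -0.02 0 0 0 0 0" --pt "1 -0.03 0 0 0 0 0" --pt "1 -0.035 0 0 0 0 0" --pt "1 -0.035 0 0 0 0 0" --pt "1 -0.035 0 0 0 0 0" --pt "1 -0.035 0 0 0 0 0" --pt "1 -0.035 0 0 0 0 0" --pt "1 0 0 0 0 0 0"

```text
clock: 4.93
tcp_pos: [477.8, 334.9, 250.1]
eef_rot: [44.0, 89.2, 39.5]
force: [1.3, 0.8, 0.6]
finger_gap: 0.3
```

```bash
python3 - <<'E'
from h import *
s,t,Rm=tool(); print(s["clock"],t,s["force"],s["finger_gap"])
tgt=st2w([15,106,210+16]); print(tgt)
print(plan(tgt,down(13.4)))
p=cam("wrist"); cv2.imwrite("pics/w2.png",p["image"])
E
```

```text
4.9333 [477.78964091 334.91481964 250.11729614] [1.29138067 0.78883449 0.57820651] 0.2749657891463244
[645.59046164 -22.2263604  226.        ]
(array([  22.72934496, -343.01756278,  195.22015878]), array([72.07279588,  0.15066396, -0.85740196]))
```

View pics/w2.png

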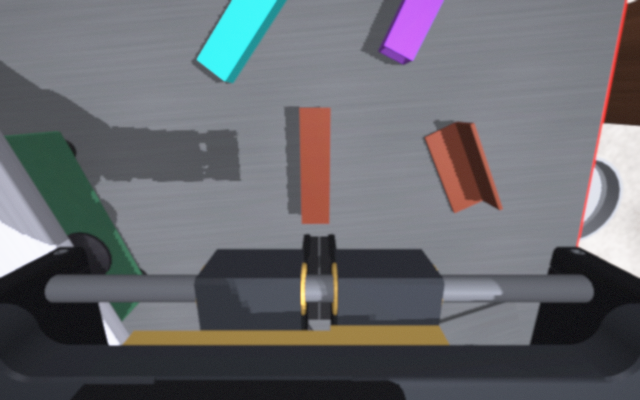

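```bash
python3 - <<'E'
from h import *
for n in ("wrist","scene","top"):
    p=cam(n); C=cloud(p); cv2.imwrite(f"pics/{n}3.png",p["image"])
    s,t,Rm=tool()
    for q in masks_of(p,"tube"):
        M=q["mask"]&(p["depth"]>0); T=C[M]; 
        tt=T[T[:,2]>np.percentile(T[:,2],90)-8]
        print(n,'tube',q["confidence"],np.median(p["image"][M],0),np.median(tt[:,2]),cv2.minAreaRect(tt[:,:2].astype(np.float32)))
    # lowest finger points near tcp
    L=(C-t)@Rm
    m=(p["depth"]>0)&(abs(L[...,1])<40)&(abs(L[...,2])<25)&(L[...,0]<40)&(L[...,0]>-60)
    if m.any(): print('tip in tool frame',L[m].min(0),L[m].max(0), np.argwhere(m).min(0),np.argwhere(m).max(0))
print(t,s["clock"],s["finger_gap"])
E
```

```text
wrist tube 0.88 [249. 247.  63.] 40.18161494357082 ((298.9953308105469, 252.08441162109375), (41.08436965942383, 113.51024627685547), 47.57400131225586)
wrist tube 0.87 [247. 102. 201.] 40.15934487379937 ((308.3537902832031, 462.1955261230469), (40.50931167602539, 71.56875610351562), 60.15970230102539)
wrist tube 0.74 [ 70.  89. 170.] 40.01639045289306 ((474.573486328125, 331.79400634765625), (39.977394104003906, 160.30691528320312), 85.46651458740234)
tip in tool frame [-59.96188115  -8.06281165 -11.2795139 ] [-30.3345534   10.15119274  -2.70847073] [234 302] [265 335]
scene tube 0.97 [121. 120.   0.] 41.0481561697477 ((386.6444396972656, 297.5540771484375), (307.7403869628906, 147.47947692871094), 14.804142951965332)
scene tube 0.91 [ 34.  51. 107.] 41.179216048789385 ((474.0784606933594, 331.00897216796875), (42.56270980834961, 161.6027374267578), 85.86561584472656)
scene tube 0.8 [180.  59. 134.] 41.56812224437232 ((270.77362060546875, 483.0323791503906), (42.77733612060547, 160.7044219970703), 60.622642517089844)
scene tube 0.48 [51. 48. 48.] 11.969882930184497 ((772.260986328125, 345.9404296875), (161.37860107421875, 93.04165649414062), 28.290027618408203)
tip in tool frame [-59.8456869  -10.44441169 -11.01153906] [-30.46252283  10.39927685  11.42961218] [229 394] [241 407]
top tube 0.92 [205.  86. 157.] 39.63820960019166 ((269.69427490234375, 486.3389587402344), (42.50996017456055, 159.92477416992188), 60.93887710571289)
top tube 0.58 [201.5 201.5  79. ] 38.65511821782843 ((332.94671630859375, 222.31301879882812), (37.28466033935547, 19.15178680419922), 45.52981185913086)
[473.47244374 331.69438851 240.29667819] 5.2333 0.8613693115725912
```

View pics/scene3.png

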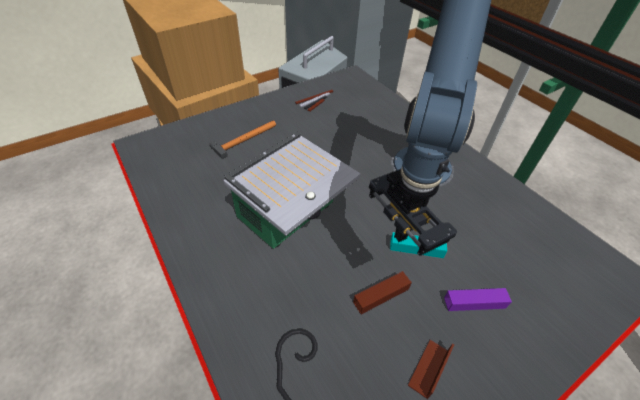

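```bash
python3 - <<'E'
from h import *
s,t,Rm=tool()
out=[]
for n in ("scene","wrist"):
    p=cam(n); K=np.array(p["K"]); im=p["image"].copy()
    im=cv2.resize(im,None,fx=4,fy=4,interpolation=cv2.INTER_CUBIC)
    for d,c in ((0,(0,0,255)),(-30,(0,255,0)),(-19,(255,0,0))):
        c3=camR(p).T@(t+Rm@[d,0,0]-np.array(p["origin"])); uv=(K@c3)[:2]/c3[2]; print(n,d,uv,c3[2],p["depth"][int(uv[1]),int(uv[0])])
        cv2.circle(im,tuple(int(4*a+2) for a in uv),4,c,-1)
    u,v=(4*uv).astype(int); cv2.imwrite(f"pics/tip_{n}.png",im[max(0,v-220):v+180,u-250:u+250])
E
```

```text
scene 0 [397.21361752 245.92913078] 834.8845104828903 1090.0165
scene -30 [399.72123935 238.21089419] 812.8411205857974 794.5619
scene -19 [398.78614145 241.08904223] 820.9236968813981 803.7268
wrist 0 [318.3154416  232.33005335] 206.40636932913534 467.3672
wrist -30 [318.2435539  251.88524636] 177.69181570356864 155.66428
wrist -19 [318.27245952 244.0222198 ] 188.22048536627645 165.03448
```

View pics/tip_scene.png

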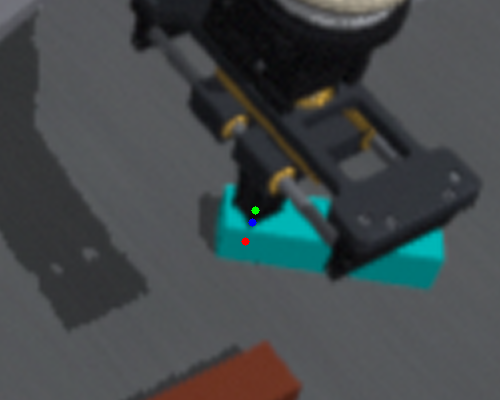

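View pics/tip_wrist.png

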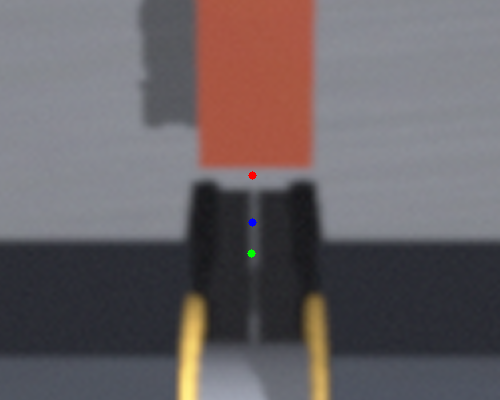

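```bash
python3 - <<'E'
from h import *
p=cam("wrist");s,t,Rm=tool();L=(cloud(p)-t)@Rm
print(w2st(p["origin"]),((np.array(p["origin"])-t)@Rm),(Rm.T@camR(p)).round(3))
for v in range(228,268,3): print(v,[(round(float(p["depth"][v,u])),L[v,u].round().tolist()) for u in (308,326)])
p=cam("scene");s,t,Rm=tool();L=(cloud(p)-t)@Rm
for v in range(228,248,2): print(v,[(round(float(p["depth"][v,u])),L[v,u].round().tolist()) for u in (396,399,402)])
E
```

```text
[-394.40302698  -54.74728513  432.23937421] [-1.90993481e+02  1.50568888e-01 -8.02265396e+01] [[ 0.    -0.289  0.957]
 [ 1.     0.001 -0.   ]
 [-0.001  0.957  0.289]]
228 [(421, [201.0, -15.0, 77.0]), (420, [201.0, 10.0, 77.0])]
231 [(466, [242.0, -17.0, 98.0]), (464, [240.0, 11.0, 97.0])]
234 [(174, [-29.0, -6.0, -12.0]), (467, [242.0, 11.0, 103.0])]
237 [(171, [-33.0, -6.0, -11.0]), (174, [-30.0, 4.0, -10.0])]
240 [(166, [-38.0, -6.0, -12.0]), (170, [-35.0, 4.0, -10.0])]
243 [(164, [-41.0, -6.0, -11.0]), (166, [-38.0, 4.0, -10.0])]
246 [(158, [-46.0, -6.0, -12.0]), (161, [-44.0, 4.0, -11.0])]
249 [(155, [-50.0, -5.0, -12.0]), (159, [-46.0, 4.0, -10.0])]
252 [(151, [-54.0, -5.0, -12.0]), (155, [-50.0, 4.0, -10.0])]
255 [(152, [-54.0, -5.0, -10.0]), (152, [-53.0, 4.0, -10.0])]
258 [(149, [-56.0, -5.0, -10.0]), (149, [-56.0, 4.0, -10.0])]
261 [(146, [-60.0, -5.0, -10.0]), (146, [-60.0, 4.0, -10.0])]
264 [(142, [-63.0, -5.0, -11.0]), (143, [-63.0, 4.0, -10.0])]
267 [(141, [-64.0, -5.0, -10.0]), (140, [-66.0, 4.0, -11.0])]
228 [(790, [-62.0, -10.0, 10.0]), (726, [-113.0, 21.0, 37.0]), (
[... 161 characters left out ...]
.0, -0.0, 8.0]), (723, [-110.0, 30.0, 36.0])]
234 [(803, [-43.0, -6.0, 8.0]), (789, [-55.0, 3.0, 10.0]), (725, [-106.0, 32.0, 36.0])]
236 [(807, [-37.0, -5.0, 8.0]), (792, [-49.0, 4.0, 10.0]), (792, [-49.0, 7.0, 4.0])]
238 [(811, [-31.0, -4.0, 8.0]), (795, [-43.0, 6.0, 9.0]), (800, [-40.0, 7.0, 2.0])]
240 [(1087, [198.0, -113.0, -126.0]), (796, [-40.0, 8.0, 10.0]), (804, [-34.0, 8.0, 1.0])]
242 [(1088, [202.0, -109.0, -124.0]), (1086, [200.0, -104.0, -131.0]), (1087, [201.0, -100.0, -139.0])]
244 [(1090, [208.0, -106.0, -123.0]), (1086, [204.0, -100.0, -129.0]), (0, [-689.0, 327.0, 404.0])]
246 [(1095, [216.0, -104.0, -123.0]), (1096, [217.0, -100.0, -132.0]), (1090, [211.0, -94.0, -137.0])]
```

apply_moves --pt "-1 0.03 0 0 0 0 0" --pt "-1 0.03 0 0 0 0 0" --pt "-1 0.025 0 0 0 0 0" --pt "-1 0.02 0 0 0 0 0" --pt "-1 0.01 0 0 0 0 0" --pt "-1 0.01 0 0 0 0 0" --pt "-1 0.01 0 0 0 0 0" --pt "-1 0.01 0 0 0 0 0"

```text
clock: 6.15
tcp_pos: [475.1, 333.0, 97.2]
eef_rot: [46.0, 89.9, 41.5]
force: [-0.3, -0.9, 0.4]
finger_gap: 46.0
```

apply_moves --pt "-1 0.01 0 0 0 0 0" --pt "-1 0.01 0 0 0 0 0" --pt "-1 0.01 0 0 0 0 0" --pt "-1 0.005 0 0 0 0 0"

```text
clock: 6.48
tcp_pos: [473.8, 332.0, 60.7]
eef_rot: [-139.5, 89.9, -144.0]
force: [-0.1, 1.1, 0.3]
finger_gap: 72.6
```

```bash
python3 - <<'E'
from h import *
p=cam("wrist");s,t,Rm=tool();C=cloud(p);L=(C-t)@Rm
print(t,s["finger_gap"]); print(plan([474.4,331.9,-11],down(85.5)))
m=(p["depth"]>0)&(abs(L[...,1])<65)&(abs(L[...,2])<20)&(L[...,0]<10)&(L[...,0]>-60)
for sgn in (-1,1):
    a=L[m&(np.sign(L[...,1])==sgn)]; print(np.sort(a[:,0])[-6:],a[:,1].min(),a[:,1].max(),np.median(a[:,2]))
cv2.imwrite("pics/w4.png",p["image"])
E
```

```text
[473.42790751 331.67386265  60.1564627 ] 76.3434386039712
(array([71.15357769,  0.43638543,  1.10283035]), array([-0.01221027, -0.12203629,  0.10826787]))
[-29.49180558 -29.46530963 -29.36009491 -29.2774437  -28.98617326
 -28.69737918] -46.04491896207042 -35.51953543439536 -9.521840896079382
[-29.50537293 -29.26107797 -29.13498178 -28.89759526 -28.79740448
 -28.58725391] 36.1494548887046 47.1756624513426 -9.566318746220256
```

View pics/w4.png

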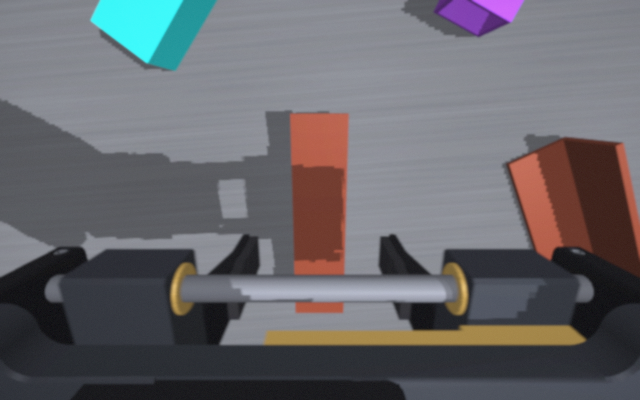

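apply_moves --pt "-1 0.02 0 0.001 0 0 0" --pt "-1 0.02 0 0 0 0 0" --pt "-1 0.016 0 0 0 0 0" --pt "-1 0.01 0 0 0 0 0" --pt "-1 0.006 0 0 0 0 0" --pt "-1 0 0 0 0 0 0"

```text
clock: 7.03
tcp_pos: [474.9, 332.0, -10.8]
eef_rot: [-139.0, 89.9, -143.5]
force: [-0.4, -0.2, 0.3]
finger_gap: 86.9
```

apply_moves --pt "1 0 0 0 0 0 0" --pt "1 0 0 0 0 0 0" --pt "1 0 0 0 0 0 0" --pt "1 0 0 0 0 0 0" --pt "1 0 0 0 0 0 0" --pt "1 0 0 0 0 0 0" --pt "1 0 0 0 0 0 0" --pt "1 0 0 0 0 0 0" --newtons 30

```text
clock: 7.7
tcp_pos: [475.4, 332.3, -9.8]
eef_rot: [68.0, 90.0, 63.4]
force: [1.1, -0.0, 0.1]
finger_gap: 41.6
```

apply_moves --pt "1 0 0 0 0 0 0" --pt "1 0 0 0 0 0 0"

```text
clock: 7.87
tcp_pos: [475.3, 332.2, -9.8]
eef_rot: [-153.9, 90.0, -158.5]
force: [-0.2, -1.0, 1.6]
finger_gap: 39.8
```

apply_moves --pt "1 -0.01 0 0 0 0 0" --pt "1 -0.03 0 0 0 0 0" --pt "1 -0.035 0 0 0 0 0" --pt "1 -0.035 0 0 0 0 0" --pt "1 -0.035 0 0 0 0 0" --pt "1 -0.035 0 0 0 0 0" --pt "1 -0.035 0 0 0 0 0" --pt "1 -0.03 0 0 0 0 0"

```text
clock: 8.53
tcp_pos: [474.8, 331.8, 237.5]
eef_rot: [62.4, 90.0, 57.9]
force: [0.4, 1.3, -4.0]
finger_gap: 39.4
```

```bash
python3 - <<'E'
from h import *
s,t,Rm=tool(); print(s["clock"],t,s["force"],s["finger_gap"])
tgt=st2w([20,104,215]); print(tgt)
print(plan(tgt,down(13.4)))
p=cam("wrist"); cv2.imwrite("pics/w5.png",p["image"])
E
```

```text
8.5333 [474.82625274 331.82560062 237.48172454] [ 0.43910235  1.29763852 -4.04411664] 39.423002395501044
[644.8036494 -27.5537356 215.       ]
(array([  22.39823973, -344.89164554,  197.7354857 ]), array([ 7.20851226e+01, -3.50434449e-03, -2.36432168e-02]))
```

View pics/w5.png

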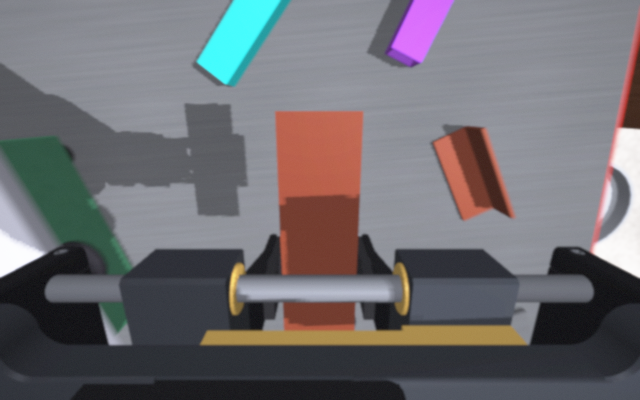

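apply_moves --pt "1 0 -0.0345 0.0198 0 0 0" --pt "1 0 -0.0345 0.0198 0 0 0" --pt "1 0 -0.0345 0.0198 0 0 0" --pt "1 0 -0.0345 0.0198 0 0 0" --pt "1 0 -0.0345 0.0198 0 0 0" --pt "1 0 -0.0345 0.0198 0 0 0" --pt "1 0 -0.0345 0.0198 0 0 0" --pt "1 0 -0.0345 0.0198 0 0 0"

```text
clock: 9.25
tcp_pos: [610.9, 42.8, 234.2]
eef_rot: [-176.0, 89.9, 179.5]
force: [0.3, 0.3, -4.5]
finger_gap: 39.9
```

apply_moves --pt "1 0 -0.0345 0.0198 0 0 0" --pt "1 0 -0.0344 0.0198 0 0 0" --pt "1 0 0 0 0.1144 0 0" --pt "1 0 0 0 0.1144 0 0" --pt "1 0 0 0 0.1144 0 0" --pt "1 0 0 0 0.1144 0 0" --pt "1 0 0 0 0.1144 0 0" --pt "1 0 0 0 0.1144 0 0"

```text
clock: 9.92
tcp_pos: [644.5, -27.0, 233.8]
eef_rot: [-142.1, 89.8, 173.7]
force: [-0.3, 0.3, -3.5]
finger_gap: 40.0
```

apply_moves --pt "1 0 0 0 0.1144 0 0" --pt "1 0 0 0 0.1144 0 0" --pt "1 0 0 0 0.1144 0 0" --pt "1 0 0 0 0.1144 0 0" --pt "1 0 0 0 0.1144 0 0" --pt "1 0 0 0 0 0 0" --pt "1 0 0 0 0 0 0" --pt "1 0 0 0 0 0 0"

```text
clock: 10.58
tcp_pos: [645.1, -26.9, 234.5]
eef_rot: [-114.6, 89.9, 168.9]
force: [0.4, -0.2, -4.4]
finger_gap: 39.5
```

```bash
python3 - <<'E'
from h import *
s,t,Rm=tool(); print(s["clock"],t,s["force"],s["finger_gap"],s["joint_positions"], w2st(t))
tgt=st2w([20,104,215])
print(plan(tgt,down(13.4)))
for n in ("wrist","top"):
    p=cam(n); cv2.imwrite(f"pics/{n}6.png",p["image"]);C=cloud(p)
    for q in masks_of(p,"tube"):
        M=q["mask"]&(p["depth"]>0); T=C[M]; c=np.median(p["image"][M],0)
        tt=T[T[:,2]>np.percentile(T[:,2],90)-8]
        if c[2]>c[0]: print(n,'tube',q["confidence"],np.median(tt[:,2]),cv2.minAreaRect(tt[:,:2].astype(np.float32)))
    print([(w(p,q["point"]),q["confidence"]) for q in pinpoint(p,"corner")])
E
```

```text
10.5833 [645.10792242 -26.85750794 234.54387252] [ 0.36472605 -0.1995874  -4.38563332] 39.52163535089959 [-20.7783064   23.62785662  27.25990691  90.50168099 -11.37178032
  68.70633544  22.22154971] [ 19.39324116 104.45733876 234.54387252]
(array([19.54405954, -0.43702782,  0.61563909]), array([ 0.13947067, -0.02922484,  0.06390588]))
wrist tube 0.62 284.4149177178375 ((639.9274291992188, -7.384746551513672), (40.309791564941406, 120.10105895996094), 13.58643913269043)
[(array([ 695.18224484, -112.88133656,  190.88727871]), 0.56)]
top tube 0.77 283.9776313820537 ((631.379638671875, -27.335952758789062), (63.036399841308594, 159.10577392578125), 13.341922760009766)
[(array([ 692.47645386, -111.4454677 ,  186.00810062]), 0.64), (array([ 7.37443077e+02,  3.41323970e+02, -6.20807715e-01]), 0.54)]
```

View pics/wrist6.png

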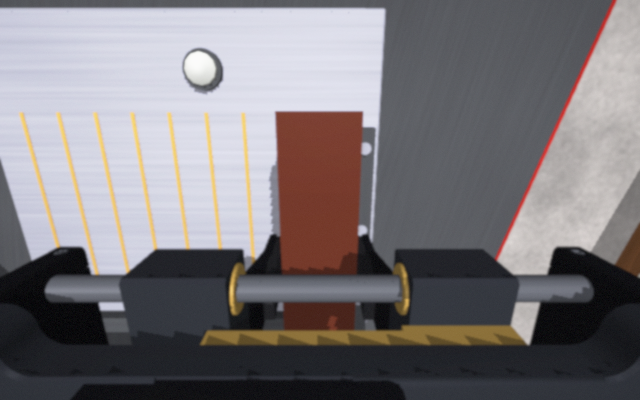

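View pics/top6.png

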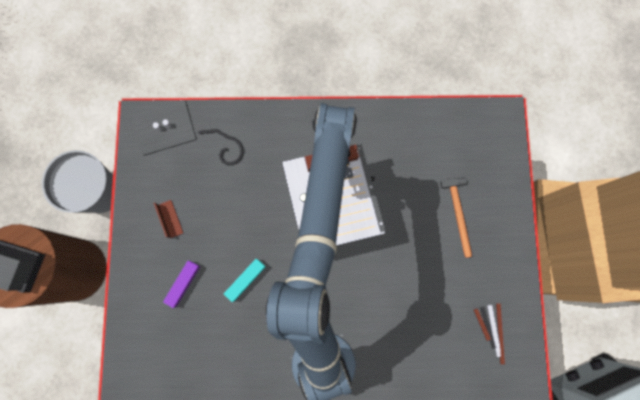

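```bash
python3 - <<'E'
from h import *
print('model corner',st2w([115,130,190]))
p=cam("wrist");C=cloud(p);S=(C-SO)@SR
print('lens', [S[v,u].round(1).tolist() for u,v in ((202,68),(205,62),(195,75))])
im=p["image"].astype(int)
m=(S[...,2]>198)&(S[...,2]<206)&(S[...,0]<-60)&(S[...,0]>-125)&(abs(S[...,1])<100)
print(m.sum(),S[m].min(0),S[m].max(0),S[m].mean(0))
# plate front edge and right edge from plate-z mask
pl=(abs(S[...,2]-190)<4)&(p["depth"]>0)
for u in (100,150,250,300,350):
    v=np.argmax(pl[:60,u]); print('front',u,v,S[v,u].round(1))
for v in (20,40,60,80,100):
    u=np.max(np.where(pl[v,:500])[0]); print('right',v,u,S[v,u].round(1))
hi=(abs(S[...,2]-202)<4)&(S[...,1]>100)&(S[...,1]<160)&(p["depth"]>0)
for v in range(126,240,12):
    us=np.where(hi[v,350:400])[0]
    if len(us): print('rail',v,[S[v,350+k].round(1).tolist() for k in (us[0],us[-1])])
print(np.argwhere(hi).min(0),np.argwhere(hi).max(0))
E
```

```text
model corner [ 692.11187307 -113.94199854  190.        ]
lens [[-88.7, 23.9, 202.8], [-93.0, 25.2, 199.6], [-84.3, 18.4, 202.5]]
777 [-100.09494527    8.83536114  198.01787374] [-78.73838255  30.7426164  204.74461033] [-89.17572911  20.6551066  200.89625288]
front 100 8 [-129.1  -48.4  187.9]
front 150 8 [-128.8  -13.   188.9]
front 250 8 [-128.7   56.6  189.6]
front 300 8 [-128.7   91.3  189.7]
front 350 8 [-128.5  125.8  190.3]
right 20 383 [-121.7  149.4  188.4]
right 40 382 [-108.9  149.4  189.2]
right 60 381 [-96.  149.6 188.3]
right 80 380 [-82.6 149.9 187.2]
right 100 379 [-68.4 149.8 188.6]
rail 126 [[-49.8, 140.9, 198.3], [-49.8, 140.9, 198.3]]
rail 138 [[-41.5, 136.2, 202.6], [-41.3, 144.5, 201.0]]
rail 150 [[-32.8, 135.6, 203.9], [-32.5, 145.0, 201.2]]
rail 162 [[-23.5, 136.4, 201.3], [-23.7, 144.5, 202.5]]
rail 174 [[-14.5, 135.8, 202.5], [-14.2, 144.5, 201.0]]
rail 186 [[-5.3, 136.1, 203.2], [-4.8, 144.9, 201.2]]
rail 198 [[4.7, 135.9, 201.7], [4.5, 144.4, 202.6]]
rail 210 [[14.8, 136.4, 201.2], [14.3, 144.1, 202.8]]
rail 222 [[24.7, 135.9, 202.0], [24.7, 144.7, 202.0]]
rail 234 [[34.4, 136.1, 203.6], [35.1, 144.4, 201.9]]
[126 354] [330 374]
```

apply_moves --pt "1 0.015 0 0 0 0 0" --pt "1 0.015 0 0 0 0 0" --pt "1 0.01 0 0 0 0 0" --pt "1 0.006 0 0 0 0 0" --pt "1 0.003 0 0 0 0 0" --pt "1 0.001 0 0 0 0 0" --pt "1 0 0 0 0 0 0"

```text
clock: 11.52
tcp_pos: [645.9, -27.2, 185.4]
eef_rot: [74.9, 90.0, -1.7]
force: [0.3, 0.0, -4.6]
finger_gap: 40.1
```

```bash
python3 - <<'E'
from h import *
s,t,Rm=tool(); print(s["clock"],t,s["force"],s["finger_gap"], w2st(t), np.degrees(np.arctan2(Rm[1,1],Rm[0,1])))
E
```

```text
11.5167 [645.92490043 -27.20789016 185.4471557 ] [ 0.26055069  0.01289118 -4.63847036] 40.09304742596542 [ 19.92341747 105.1708749  185.4471557 ] 13.387841870308806
```

apply_moves --pt "1 0.002 0 0 0 0 0" --pt "1 0.001 0 0 0 0 0" --pt "1 0.001 0 0 0 0 0" --pt "1 0 0 0 0 0 0"

```text
clock: 11.85
tcp_pos: [645.6, -27.1, 181.1]
eef_rot: [138.9, 90.0, 62.3]
force: [0.1, 0.1, -4.7]
finger_gap: 39.6
```

apply_moves --pt "1 0.001 0 0 0 0 0" --pt "1 0 0 0 0 0 0"

```text
clock: 12.02
tcp_pos: [645.8, -27.1, 180.3]
eef_rot: [87.0, 90.0, 10.4]
force: [-0.2, -0.1, -4.2]
finger_gap: 39.9
```

apply_moves --pt "1 0.001 0 0 0 0 0" --pt "1 0 0 0 0 0 0"

```text
clock: 12.18
tcp_pos: [645.8, -27.1, 180.2]
eef_rot: [111.7, 90.0, 35.0]
force: [-1.7, 0.8, 1.9]
finger_gap: 39.5
```

apply_moves --pt "1 0.0005 0 0 0 0 0" --pt "1 0 0 0 0 0 0"

```text
clock: 12.35
tcp_pos: [645.8, -27.1, 180.2]
eef_rot: [114.4, 89.9, 37.8]
force: [-3.3, 0.6, 6.6]
finger_gap: 40.1
```

apply_moves --pt "1 -0.0005 0.001 0.002 0 0 0" --pt "1 0 0.001 0.003 0 0 0" --pt "1 0 0.001 0.003 0 0 0" --pt "1 0 0.0005 0.002 0 0 0" --pt "1 0 0.0005 0.001 0 0 0" --pt "1 0 0 0 0 0 0"

```text
clock: 12.85
tcp_pos: [652.8, -35.1, 180.2]
eef_rot: [140.9, 89.8, 64.4]
force: [-2.1, 4.9, 5.7]
finger_gap: 39.8
```

```bash
cat >f.py <<'E'
from h import *
s,t,Rm=tool(); print(s["clock"],'st force',(SR.T@s["force"]).round(1),s["finger_gap"], w2st(t).round(2), np.degrees(np.arctan2(Rm[1,1],Rm[0,1])).round(2))
E
python3 f.py
```

```text
12.85 st force [-5.3 -1.   5.7] 39.77891763298158 [ 29.2  109.98 180.24] 13.44
```

apply_moves --pt "1 0 0.001 0.002 0 0 0" --pt "1 0 0.0005 0.001 0 0 0" --pt "1 0 0 0 0 0 0"

```text
clock: 13.1
tcp_pos: [653.9, -36.5, 180.2]
eef_rot: [179.9, 89.7, 103.4]
force: [-5.4, 6.0, 8.6]
finger_gap: 40.1
```

```bash
python3 f.py
```

```text
13.1 st force [-7.1 -3.9  8.6] 40.103675366254336 [ 30.78 110.78 180.24] 13.5
```

apply_moves --pt "1 0 0.0005 0.001 0 0 0" --pt "1 0 0.0005 0.001 0 0 0" --pt "1 0 0 0 0 0 0"

```text
clock: 13.35
tcp_pos: [653.8, -36.4, 180.2]
eef_rot: [-161.1, 89.5, 122.5]
force: [-10.7, 8.4, 10.1]
finger_gap: 39.9
```

```bash
python3 f.py
```

```text
13.35 st force [-10.6  -8.5  10.1] 39.94880351545129 [ 30.68 110.73 180.23] 13.54
```

apply_moves --pt "1 -0.001 -0.001 0.001 0 0 0" --pt "1 0 -0.0005 0.001 0 0 0" --pt "1 0 0 0.001 0 0 0" --pt "1 0 0 0 0 0 0"

```text
clock: 13.68
tcp_pos: [654.9, -41.4, 180.2]
eef_rot: [174.1, 89.8, 97.6]
force: [-3.3, 7.0, 2.9]
finger_gap: 40.1
```

```bash
python3 f.py
```

```text
13.6833 st force [-7.6 -1.6  2.9] 40.14015187632735 [ 35.8  110.63 180.25] 13.49
```

apply_moves --pt "1 -0.0005 0 0.001 0 0 0" --pt "1 0 0 0.001 0 0 0" --pt "1 0 0 0 0 0 0"

```text
clock: 13.93
tcp_pos: [654.9, -41.3, 180.3]
eef_rot: [-175.4, 89.6, 108.2]
force: [-3.7, 9.4, 3.0]
finger_gap: 39.7
```

```bash
python3 f.py
```

```text
13.9333 st force [-10.   -1.4   3. ] 39.66507991102122 [ 35.7  110.61 180.26] 13.53
```

apply_moves --pt "1 0 0.001 0.0015 0 0 0" --pt "1 0 0.0005 0 0 0 0" --pt "1 0 0 0 0 0 0"

```text
clock: 14.18
tcp_pos: [654.9, -41.2, 180.3]
eef_rot: [-157.6, 89.4, 126.0]
force: [-9.1, 11.2, 5.5]
finger_gap: 39.7
```

```bash
python3 f.py; python3 - <<'E'
from h import *
p=cam("scene");cv2.imwrite("pics/s7.png",cv2.resize(p["image"][100:240,190:390],None,fx=4,fy=4,interpolation=cv2.INTER_CUBIC))
E
```

```text
14.1833 st force [-13.   -6.3   5.5] 39.70568475142989 [ 35.65 110.69 180.32] 13.57
```

View pics/s7.png

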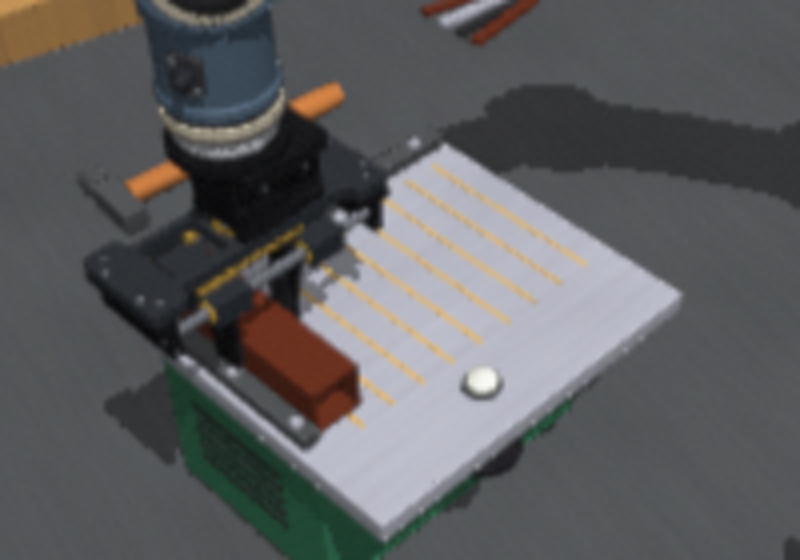

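apply_moves --pt "-1 0 0 0 0 0 0" --pt "-1 0 0 0 0 0 0" --pt "-1 0 0 0 0 0 0" --pt "-1 0 0 0 0 0 0" --pt "-1 0 0 0 0 0 0" --pt "-1 0 0 0 0 0 0" --pt "-1 0 0 0 0 0 0" --pt "-1 0 0 0 0 0 0"

```text
clock: 14.9
tcp_pos: [657.2, -47.7, 180.6]
eef_rot: [48.8, 90.0, -27.8]
force: [-0.9, 0.3, -0.0]
finger_gap: 83.2
```

```bash
python3 f.py
```

```text
14.9 st force [-0.5 -0.8 -0. ] 83.17978001391621 [ 42.49 111.39 180.59] 13.37
```

apply_moves --pt "-1 -0.01 0 0 0 0 0" --pt "-1 -0.02 0 0 0 0 0" --pt "-1 -0.03 0 0 0 0 0" --pt "-1 -0.03 0 0 0 0 0" --pt "-1 -0.03 0 0 0 0 0" --pt "-1 0 0 0 0 0 0" --pt "-1 0 0 0 0 0 0"

```text
clock: 15.48
tcp_pos: [658.3, -48.0, 303.7]
eef_rot: [77.4, 89.7, 0.7]
force: [-0.2, 0.5, -0.4]
finger_gap: 87.5
```

```bash
cat > chk.py <<'E'
from h import *
import sys
for n in sys.argv[1:]:
    p=cam(n); cv2.imwrite(f"pics/{n}_{get_state()['clock']:.1f}.png",p["image"]);S=(cloud(p)-SO)@SR
    C=S[(S[...,2]>215)&(S[...,2]<240)&(S[...,1]>80)&(S[...,1]<140)&(abs(S[...,0])<130)&(p["depth"]>0)]
    for q in masks_of(p,"tube"):
        M=q["mask"]&(p["depth"]>0); T=S[M]; c=np.median(p["image"][M],0)
        if np.median(T[:,2])>150:
            T=T[abs(T[:,2]-230)<5]
            print(n,'tube',round(q["confidence"],2),np.median(T[:,2]),cv2.minAreaRect(T[:,:2].astype(np.float32)))
E
python3 f.py; python3 chk.py wrist scene; ls pics
```

```text
15.4833 st force [-0.5 -0.  -0.4] 87.48091292252882 [ 42.99 112.39 303.74] 13.38
wrist tube 0.82 230.10362831010409 ((35.29380416870117, 109.98674011230469), (159.59796142578125, 39.95246887207031), 0.07987881451845169)
scene tube 0.64 231.26300252212855 ((36.36382293701172, 109.39645385742188), (41.81179428100586, 162.67733764648438), 89.9581069946289)
crop_scene.png
crop_top.png
s7.png
scene0.png
scene3.png
scene_15.6.png
tip_scene.png
tip_wrist.png
top0.png
top3.png
top6.png
w1.png
w2.png
w4.png
w5.png
wrist0.png
wrist3.png
wrist6.png
wrist_15.5.png
```

```bash
cat > log.py <<'E'
from h import *
import json
s,t,Rm=tool(); print(s["clock"],s["joint_positions"].round(1),'st',w2st(t).round(1),'F',s["force"].round(1)); print(np.round(SR.T@Rm,2))
open("log.jsonl","a").write(json.dumps([list(map(float,s["joint_positions"])),list(map(float,t)),Rm.tolist()])+"\n")
E
python3 - <<'E'
import json,numpy as np
from scipy.spatial.transform import Rotation as R
D=[([-73.10194697,26.89728862,-2.78329767,87.87299224,1.38138391,65.37424268,-4.71430334],[214.582,639.3025,192.605],[-87.42476621,89.88904676,-105.976391]),
([-20.7783064,23.62785662,27.25990691,90.50168099,-11.37178032,68.70633544,22.22154971],[645.108,-26.8575,234.544],[-114.6,89.9,168.9])]
with open("log.jsonl","w") as f:
    for q,t,e in D: f.write(json.dumps([q,t,R.from_euler('xyz',e,degrees=True).as_matrix().tolist()])+"\n")
E
python3 log.py; python3 -c "
from h import *
print(plan(st2w([-290,20,303]),down(13.4)))"
```

```text
15.6833 [-19.   22.8  28.2  83.3 -10.8  76.7  23.2] st [ 41.9 110.7 299.3] F [-0.2 -0.9 -0.7]
[[-0.  0.  1.]
 [-0.  1. -0.]
 [-1. -0. -0.]]
(array([  -3.23539817,  -90.75453753, -331.84259086]), array([-0.00776433, -0.044738  ,  0.13932202]))
```

apply_moves --pt "1 0 -0.0101 -0.0369 0 0 0" --pt "1 0 -0.0101 -0.0369 0 0 0" --pt "1 0 -0.0101 -0.0369 0 0 0" --pt "1 0 -0.0101 -0.0369 0 0 0"

```text
clock: 16.02
tcp_pos: [582.1, 87.9, 299.3]
eef_rot: [-88.5, 89.9, -165.2]
force: [0.2, 0.5, -0.1]
finger_gap: 67.9
```

```bash
python3 log.py
```

```text
16.0167 [-32.9  15.1  25.6  92.8  -6.7  73.8   7.2] st [-106.8   69.7  299.3] F [ 0.2  0.5 -0.1]
[[ 0.  0.  1.]
 [-0.  1. -0.]
 [-1. -0.  0.]]
```

apply_moves --pt "1 0 -0.0101 -0.0369 0 0 0" --pt "1 0 -0.0101 -0.0369 0 0 0" --pt "1 0 -0.0101 -0.0369 0 0 0" --pt "1 0 -0.0101 -0.0369 0 0 0" --pt "1 0 -0.0101 -0.0369 0 0 0"

```text
clock: 16.43
tcp_pos: [490.1, 255.7, 299.7]
eef_rot: [-73.5, 89.9, -150.1]
force: [0.4, -0.1, 0.4]
finger_gap: 35.0
```

```bash
python3 log.py
```

```text
16.4333 [-48.3  10.9  19.5  97.1  -3.8  72.7 -14.6] st [-291.4   19.1  299.7] F [ 0.4 -0.1  0.4]
[[ 0.  0.  1.]
 [-0.  1. -0.]
 [-1. -0.  0.]]
```

apply_moves --pt "1 0 0 0 0 -0.12 0" --pt "1 0 0 0 0 -0.12 0" --pt "1 0 0 0 0 -0.12 0"

```text
clock: 16.68
tcp_pos: [491.7, 254.8, 301.2]
eef_rot: [0.3, 69.1, -76.3]
force: [0.1, -1.1, -0.1]
finger_gap: 15.1
```

```bash
python3 log.py
```

```text
16.6833 [-57.8  16.   18.9  93.7  13.9  80.7 -29.2] st [-290.1   20.5  301.2] F [ 0.1 -1.1 -0.1]
[[ 0.36 -0.    0.93]
 [ 0.    1.   -0.  ]
 [-0.93  0.    0.36]]
```

```bash
cat > kin.py <<'E'
import json,numpy as np,itertools
from scipy.spatial.transform import Rotation as R
from scipy.optimize import least_squares
D=[json.loads(l) for l in open("log.jsonl")]
Q=np.array([d[0] for d in D]);P=np.array([d[1] for d in D]);RM=np.array([d[2] for d in D])
AX="zyzyzyz"
def chainR(q,s):
    r=np.eye(3)
    for a,x,g in zip(AX,q,s): r=r@R.from_euler(a,g*x,degrees=True).as_matrix()
    return r
def best():
    res=[]
    for s in itertools.product((1,-1),repeat=7):
        if s[1]!=1 or s[3] != 1: continue
        Cs=[chainR(q,s) for q in Q]
        M=sum(c.T@m for c,m in zip(Cs,RM)); U,_,V=np.linalg.svd(M); Rt=U@np.diag([1,1,np.linalg.det(U@V)])@V
        e=max(np.degrees(np.arccos(np.clip((np.trace((c@Rt).T@m)-1)/2,-1,1))) for c,m in zip(Cs,RM)); res.append((e,s,Rt))
    return sorted(res,key=lambda r:r[0])
if __name__=="__main__":
    for e,s,Rt in best()[:4]: print(e,s,Rt.round(3).tolist())
E
python3 kin.py
```

```text
0.04117824994748855 (-1, 1, -1, 1, -1, 1, -1) [[0.0, -1.0, 0.0], [0.0, -0.0, -1.0], [1.0, 0.0, 0.0]]
19.36250210366099 (-1, 1, -1, 1, -1, -1, 1) [[0.538, 0.843, -0.007], [-0.024, 0.007, -1.0], [-0.843, 0.538, 0.024]]
21.261461836208262 (-1, 1, -1, 1, 1, -1, 1) [[0.608, 0.793, 0.025], [0.073, -0.025, -0.997], [-0.79, 0.608, -0.073]]
31.43338917847245 (-1, 1, -1, 1, 1, 1, -1) [[-0.087, -0.996, 0.036], [0.096, -0.045, -0.994], [0.992, -0.083, 0.099]]
```

```bash
cat > kin2.py <<'E'
from kin import *
S=best()[0][1]; Rt=np.array([[0,-1,0],[0,0,-1],[1,0,0.]])
def frames(q):
    r=np.eye(3); F=[r]
    for a,x,g in zip(AX,q,S): r=r@R.from_euler(a,g*x,degrees=True).as_matrix(); F.append(r)
    return F
# t0 z ; t2 (after j2) x,y,z.. ; 4; 6->z in 7
def cols(q):
    F=frames(q)
    c=[F[0][:,2]]                       # base height
    c+=[F[1][:,1],F[2][:,0],F[3][:,2]]  # shoulder y, elbow
    c+=[F[3][:,0],F[3][:,1],F[4][:,0],F[5][:,2],F[5][:,0],F[5][:,1],F[6][:,0],F[7][:,2]]
    return np.array(c).T
A=np.vstack([cols(q) for q in Q]); b=P.ravel()
lam=0.02
X=np.linalg.lstsq(np.vstack([A,lam*np.eye(A.shape[1])]),np.r_[b,np.zeros(A.shape[1])],rcond=None)[0]
def fk(q): return cols(q)@X, frames(q)[7]@Rt
if __name__=="__main__":
    print(X.round(1)); print((A@X-b).reshape(-1,3).round(1))
E
python3 kin2.py
```

```text
[ 2.241e+02 -2.640e+01 -4.700e+00  5.496e+02  1.050e+01 -1.600e+01
 -1.600e+01  4.550e+02  7.000e+00  5.000e-01 -3.500e+00  3.362e+02]
[[-0.3 -0.2  0.3]
 [ 0.3  0.4  0.3]
 [-1.3  0.3 -0.8]
 [-0.1 -0.4  0.2]
 [ 0.4 -0.3  0.5]
 [ 0.8  0.7 -0.6]]
```

```bash
cat > ik.py <<'E'
from kin2 import *
from h import st2w,SR
LO=np.array([-148.3,-19.14,-79.39,5.75,-59.74,12.07,-152.46]);HI=np.array([148.3,114.17,73.82,140.21,239.74,113.84,152.46])
def tgtR(phi,tilt=0):
    # tool x in station: direction yaw phi from +x, tilt up
    x=np.array([np.cos(phi)*np.cos(tilt),np.sin(phi)*np.cos(tilt),np.sin(tilt)]); y=np.array([-np.sin(phi),np.cos(phi),0]); 
    return SR@np.stack([x,y,np.cross(x,y)],1)
def ik(p,Rg,q0,w=0.01):
    def f(q):
        a,r=fk(q); return np.r_[(a-p)/1.0,R.from_matrix(r.T@Rg).as_rotvec()*300,w*(q-q0)]
    return least_squares(f,np.clip(q0,LO+.5,HI-.5),bounds=(LO,HI)).x
if __name__=="__main__":
    q0=Q[-1]
    for phid in (-10,0,15,30,45):
      for tilt in (0,-10):
        Rg=tgtR(np.radians(phid),np.radians(tilt)); x=Rg[:,0]
        q=q0
        for back,h in ((200,300),(200,200),(150,108),(60,108),(0,108),(0,122)):
            p=st2w([-80,20,h])+x*(28.5-back); q=ik(p,Rg,q); 
        a,r=fk(q); print(phid,tilt,'err',np.linalg.norm(a-p).round(1),np.degrees(R.from_matrix(r.T@Rg).magnitude()).round(1),q.round(0),'margin',np.minimum(q-LO,HI-q).min().round(1), 'wrist',(p-x*336).round(0))
E
python3 ik.py
```

```text
-10 0 err 0.0 0.0 [-61.  60.  32. 105.  43.  83. -58.] margin 30.6 wrist [522. 357. 122.]
-10 -10 err 0.0 0.0 [-60.  54.  30. 107.  41.  79. -56.] margin 33.5 wrist [522. 353. 175.]
0 0 err 0.0 0.0 [-63.  58.  30. 112.  51.  78. -64.] margin 27.9 wrist [469. 349. 122.]
0 -10 err 0.0 0.0 [-62.  51.  28. 113.  50.  73. -62.] margin 26.7 wrist [470. 345. 175.]
15 0 err 0.0 0.0 [-65.  54.  26. 123.  66.  73. -77.] margin 17.4 wrist [394. 321. 122.]
15 -10 err 0.0 0.0 [-62.  47.  23. 124.  66.  69. -73.] margin 16.4 wrist [396. 317. 175.]
30 0 err 0.0 0.0 [-63.  52.  20. 133.  84.  74. -92.] margin 7.1 wrist [329. 274. 122.]
30 -10 err 0.0 0.0 [-59.  44.  17. 134.  85.  69. -85.] margin 6.1 wrist [332. 270. 175.]
45 0 err 2.6 0.5 [-21.  53. -28. 140. 107. 114. -92.] margin 0.0 wrist [278. 211. 122.]
45 -10 err 4.6 0.9 [ -5.  52. -48. 140. 110. 114. -79.] margin 0.0 wrist [282. 209. 175.]
```

apply_moves --pt "1 0 0 0 0 -0.12 0" --pt "1 0 0 0 0 -0.12 0" --pt "1 0 0 0 0 -0.12 0" --pt "1 0 0 0 0 -0.12 0" --pt "1 0 0 0 0 -0.12 0"

```text
clock: 17.1
tcp_pos: [491.4, 255.7, 300.3]
eef_rot: [-0.0, 34.7, -76.5]
force: [-0.1, -0.1, -0.8]
finger_gap: 0.5
```

```bash
python3 log.py
```

```text
17.1 [-68.9  30.1  20.7  90.7  33.1  96.  -41.3] st [-291.    20.5  300.3] F [-0.1 -0.1 -0.8]
[[ 0.82 -0.    0.57]
 [ 0.    1.    0.  ]
 [-0.57 -0.    0.82]]
```

apply_moves --pt "1 0 0 0 0 -0.12 0" --pt "1 0 0 0 0 -0.12 0" --pt "1 0 0 0 0 -0.12 0" --pt "1 0 0 0 0 -0.12 0" --pt "1 0 0 0 0 -0.12 0" --pt "1 0 0 0 0 0 0" --pt "1 0 0 0 0 0 0"

```text
clock: 17.68
tcp_pos: [491.3, 254.8, 298.6]
eef_rot: [-0.2, 0.5, -76.6]
force: [0.5, 0.6, 0.7]
finger_gap: 0.5
```

```bash
python3 log.py; python3 - <<'E'
from h import *
p=cam("wrist"); cv2.imwrite("pics/w8.png",p["image"])
p=cam("scene"); cv2.imwrite("pics/s8.png",p["image"])
E
```

```text
17.6833 [-74.4  47.   25.   91.9  46.5 108.  -46. ] st [-290.2   20.1  298.6] F [0.5 0.6 0.7]
[[ 1.   -0.    0.01]
 [ 0.    1.    0.  ]
 [-0.01 -0.    1.  ]]
```

View pics/w8.png

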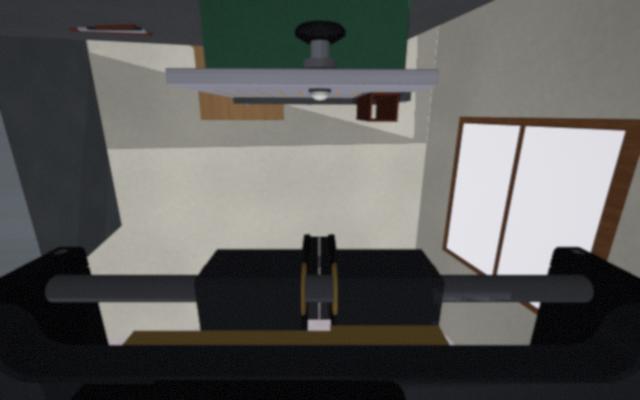

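View pics/s8.png

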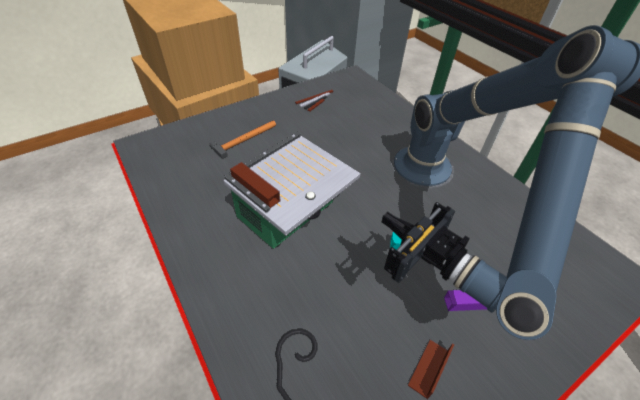

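apply_moves --pt "1 0.035 0 0 0 -0.0087 0" --pt "1 0.035 0 0 0 0 0" --pt "1 0.035 0 0 0 0 0" --pt "1 0.035 0 0 0 0 0" --pt "1 0.015 0 0 0 0 0" --pt "1 0 0 -0.02 0 0 0" --pt "1 0 0 -0.03 0 0 0" --pt "1 0 0 -0.03 0 0 0"

```text
clock: 18.45
tcp_pos: [528.5, 103.9, 221.0]
eef_rot: [0.4, 0.5, -76.7]
force: [-0.1, 0.3, -0.9]
finger_gap: 0.5
```

```bash
python3 log.py; python3 - <<'E'
from h import *
p=cam("wrist"); cv2.imwrite("pics/w9.png",p["image"])
S=(cloud(p)-SO)@SR
im=p["image"].astype(int)
m=(p["depth"]>0)&(S[...,2]>110)&(S[...,2]<135)&(S[...,0]>-135)&(S[...,0]<-52)&(abs(S[...,1])<120)
print(m.sum(),S[m].min(0),S[m].max(0),np.argwhere(m).min(0),np.argwhere(m).max(0))
fl=m&(abs(S[...,2]-122)<3); print('face',fl.sum(),S[fl].min(0),S[fl].max(0),S[fl].mean(0))
E
```

```text
18.45 [-66.5  48.3  26.  106.1  50.3  91.9 -56.5] st [-134.8   21.3  221. ] F [-0.1  0.3 -0.9]
[[ 1.    0.    0.01]
 [-0.    1.   -0.01]
 [-0.01  0.01  1.  ]]
1539 [-121.27235755   -9.40262483  121.94630202] [-89.13984566  49.21849399 134.99975174] [ 82 277] [103 356]
face 292 [-118.97085492   -5.57917857  121.94630202] [-96.38802081  46.25895916 124.98803708] [-112.18866251   20.17690169  123.54692889]
```

View pics/w9.png

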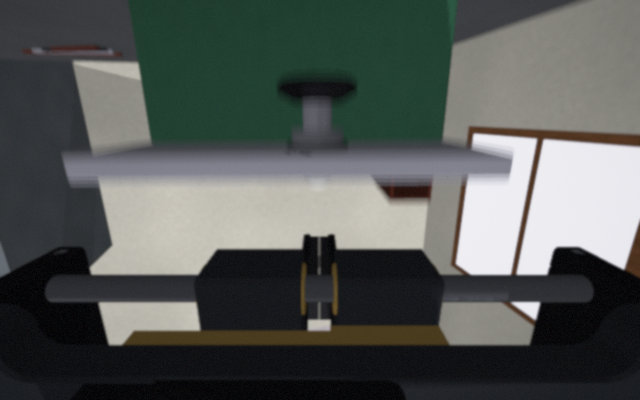

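apply_moves --pt "1 0 0 -0.03 0 -0.008 0" --pt "1 0 0 -0.03 0 0 0" --pt "1 0 0 -0.03 0 0 0" --pt "1 0 0 -0.016 0 0 0" --pt "1 0 0 -0.01 0 0 0" --pt "1 0 0 0 0 0 0" --pt "1 0 0 0 0 0 0"

```text
clock: 19.08
tcp_pos: [528.4, 103.9, 105.5]
eef_rot: [0.1, -0.3, -76.6]
force: [-0.1, 0.4, 1.3]
finger_gap: 0.2
```

```bash
python3 log.py; python3 - <<'E'
from h import *
s,t,Rm=tool()
p=cam("wrist"); cv2.imwrite("pics/w10.png",p["image"])
C=cloud(p);S=(C-SO)@SR;L=(C-t)@Rm
m=(p["depth"]>0)&(S[...,2]>110)&(S[...,2]<134)&(S[...,0]>-135)&(S[...,0]<-52)&(abs(S[...,1])<120)
print(m.sum(),S[m].min(0),S[m].max(0))
m=(p["depth"]>0)&(abs(L[...,1])<12)&(abs(L[...,2])<25)&(L[...,0]>-60)&(L[...,0]<-20)
print(L[m].min(0),L[m].max(0))
p=cam("scene"); cv2.imwrite("pics/s10.png",p["image"])
E
```

```text
19.0833 [-64.7  59.9  23.2 104.   46.9  87.2 -63.6] st [-134.9   21.3  105.5] F [-0.1  0.4  1.3]
[[ 1.  0. -0.]
 [-0.  1. -0.]
 [ 0.  0.  1.]]
448 [-117.12606204   -9.17742782  112.68344373] [-52.0302631   90.92237349 131.32768844]
[-59.97246277  -9.31764301 -11.71130262] [-28.83430993   9.07717797  -3.13146659]
```

View pics/s10.png

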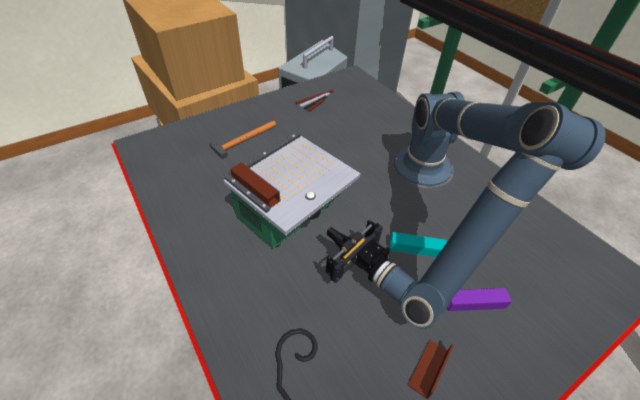

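View pics/w10.png

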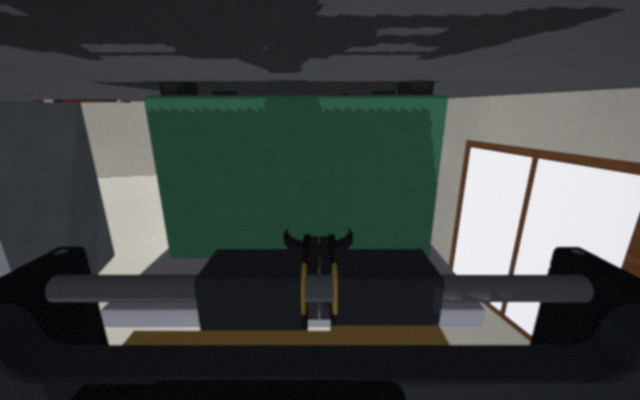

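apply_moves --pt "1 0.015 0 -0.003 0 0 0" --pt "1 0.02 0 0 0 0 0" --pt "1 0.02 0 0 0 0 0" --pt "1 0.016 0 0 0 0 0" --pt "1 0.01 0 0 0 0 0" --pt "1 0 0 0 0 0 0" --pt "1 0 0 0 0 0 0"

```text
clock: 19.77
tcp_pos: [546.6, 24.3, 101.6]
eef_rot: [0.0, -0.3, -76.7]
force: [0.1, 0.6, 0.4]
finger_gap: 0.8
```

```bash
python3 log.py
```

```text
19.7667 [-60.5  59.9  25.4 109.3  51.7  80.4 -66.5] st [-53.2  20.5 101.6] F [0.1 0.6 0.4]
[[ 1.    0.   -0.01]
 [-0.    1.   -0.  ]
 [ 0.01  0.    1.  ]]
```

apply_moves --pt "1 0 0 0.003 0 0 0" --pt "1 0 0 0.003 0 0 0" --pt "1 0 0 0.001 0 0 0" --pt "1 0 0 0.001 0 0 0" --pt "1 0 0 0.001 0 0 0" --pt "1 0 0 0 0 0 0"

```text
clock: 20.27
tcp_pos: [546.6, 25.1, 110.6]
eef_rot: [0.0, -0.3, -76.6]
force: [0.6, 0.6, -0.1]
finger_gap: 0.5
```

apply_moves --pt "1 0 0 0.001 0 0 0" --pt "1 0 0 0.001 0 0 0" --pt "1 0 0 0 0 0 0"

```text
clock: 20.52
tcp_pos: [546.5, 25.0, 111.2]
eef_rot: [-0.0, -0.2, -76.6]
force: [0.7, -1.1, -3.6]
finger_gap: 0.3
```

apply_moves --pt "1 0 0 0.001 0 0 0" --pt "1 0 0 0.001 0 0 0" --pt "1 0 0 0 0 0 0"

```text
clock: 20.77
tcp_pos: [546.5, 24.9, 113.5]
eef_rot: [-0.0, -0.2, -76.6]
force: [1.1, -1.2, -6.5]
finger_gap: 0.3
```

apply_moves --pt "1 0 0 0.001 0 0 0" --pt "1 0 0 0.001 0 0 0" --pt "1 0 0 0.001 0 0 0" --pt "1 0 0 0.001 0 0 0" --pt "1 0 0 0.001 0 0 0" --pt "1 0 0 0 0 0 0"

```text
clock: 21.27
tcp_pos: [546.5, 24.9, 119.7]
eef_rot: [0.0, -0.3, -76.6]
force: [0.8, 0.4, -7.2]
finger_gap: 0.3
```

apply_moves --pt "1 0 0 0.001 0 0 0" --pt "1 0 0 0.001 0 0 0" --pt "1 0 0 0.001 0 0 0" --pt "1 0 0 0 0 0 0"

```text
clock: 21.6
tcp_pos: [546.5, 24.9, 122.7]
eef_rot: [0.0, -0.3, -76.6]
force: [0.6, 0.5, -6.3]
finger_gap: 0.4
```

apply_moves --pt "1 0 0 0.001 0 0 0" --pt "1 0 0 0 0 0 0"

```text
clock: 21.77
tcp_pos: [546.5, 24.9, 123.3]
eef_rot: [-0.0, -0.3, -76.6]
force: [-0.1, 0.3, -7.4]
finger_gap: 0.5
```

apply_moves --pt "1 0 0 0.001 0 0 0" --pt "1 0 0 0 0 0 0"

```text
clock: 21.93
tcp_pos: [546.5, 25.0, 123.3]
eef_rot: [-0.0, -0.2, -76.6]
force: [0.9, -0.5, -11.7]
finger_gap: 0.7
```

apply_moves --pt "1 0 0 0.001 0 0 0" --pt "1 0 0 0 0 0 0" --pt "1 0 0 0 0 0 0" --pt "1 0 0 0 0 0 0"

```text
clock: 22.27
tcp_pos: [546.4, 25.0, 123.4]
eef_rot: [-0.1, -0.1, -76.6]
force: [1.7, -2.6, -20.2]
finger_gap: 0.5
```

apply_moves --pt "1 0 0 -0.006 0 0 0" --pt "1 0 0 -0.008 0 0 0" --pt "1 0 0 -0.008 0 0 0" --pt "1 -0.03 0 -0.002 0 0 0" --pt "1 -0.035 0 0 0 0 0" --pt "1 -0.03 0 0 0 0 0" --pt "1 0 0 0 0 0 0"

```text
clock: 22.85
tcp_pos: [524.8, 123.7, 100.7]
eef_rot: [0.1, -0.3, -76.2]
force: [0.3, 0.9, -0.3]
finger_gap: 0.5
```

```bash
python3 log.py; python3 chk.py scene; python3 - <<'E'
from h import *
p=cam("wrist"); cv2.imwrite("pics/w11.png",p["image"])
E
```

```text
22.85 [-65.7  60.6  22.5 102.5  46.1  88.6 -63.3] st [-155.    22.3  100.7] F [ 0.3  0.9 -0.3]
[[ 1.   -0.01 -0.01]
 [ 0.01  1.   -0.  ]
 [ 0.01  0.    1.  ]]
scene tube 0.63 231.39418066072352 ((35.874542236328125, 109.73686981201172), (41.16623306274414, 162.71617126464844), 89.80020141601562)
```

View pics/w11.png

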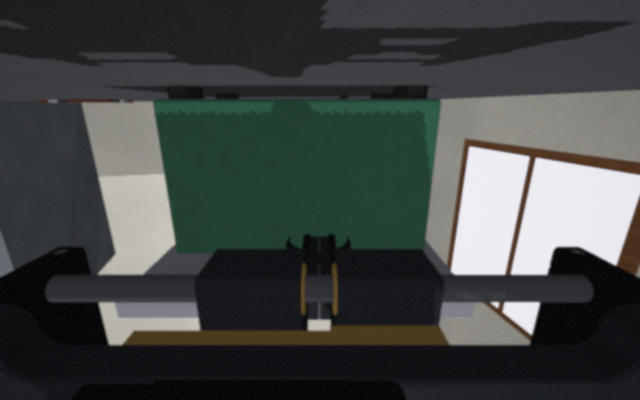

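apply_moves --pt "1 -0.01 0 0.02 0 0 0" --pt "1 -0.01 0 0.035 0 0 0" --pt "1 0 0 0.035 0 0 0" --pt "1 0 0 0.03 0 0 0" --pt "1 0 0 0 0 0 0" --pt "1 0 0 0 0 0 0" --pt "1 0 0 0 0 0 0"

```text
clock: 23.58
tcp_pos: [519.4, 135.6, 221.2]
eef_rot: [-0.0, -0.4, -76.8]
force: [-0.9, 0.1, -0.5]
finger_gap: 0.6
```

```bash
python3 log.py; python3 chk.py scene top; python3 - <<'E'
from h import *
p=cam("wrist"); cv2.imwrite("pics/w12.png",p["image"])
S=(cloud(p)-SO)@SR
m=(p["depth"]>0)&(S[...,2]>115)&(S[...,2]<146)&(S[...,0]>-135)&(S[...,0]<-52)&(abs(S[...,1]-20)<50)
print(m.sum(),S[m].min(0),S[m].max(0))
p=cam("scene")
for l in ("hammer","scroll","angle"): print(l,[(w(p,q["point"]).round(),q["confidence"]) for q in pinpoint(p,l)][:1])
E
```

```text
23.5833 [-68.1  49.6  25.2 103.6  48.7  95.1 -55.5] st [-167.8   19.8  221.2] F [-0.9  0.1 -0.5]
[[ 1.    0.   -0.01]
 [-0.    1.    0.  ]
 [ 0.01 -0.    1.  ]]
scene tube 0.94 231.32210708481557 ((36.42790222167969, 108.92916107177734), (41.993228912353516, 161.38502502441406), 89.86425018310547)
top tube 0.69 228.9935912574541 ((33.07109069824219, 109.77134704589844), (42.4730339050293, 159.1575164794922), 89.75115966796875)
1006 [-120.99534051   -8.35237156  119.77859093] [-52.15868747  61.56959261 145.99533543]
hammer [(array([ 497., -482.,    0.]), 0.89)]
scroll [(array([740., 339.,  -5.]), 0.75)]
angle [(array([495., 539.,   2.]), 0.64)]
```

View pics/w12.png

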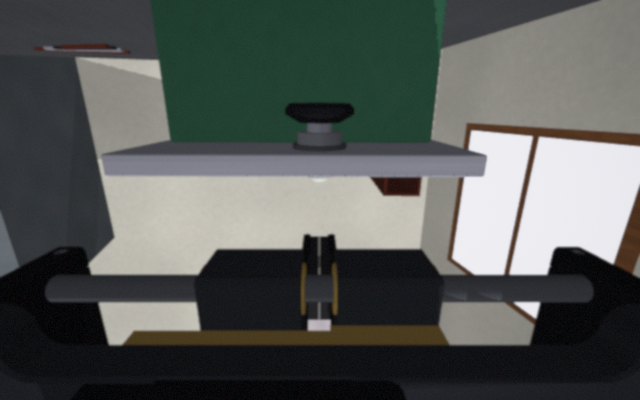

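```bash
python3 - <<'E'
from h import *
p=cam("wrist"); S=(cloud(p)-SO)@SR
print([S[v,320].round(1).tolist() for v in range(100,126,3)])
s,t,Rm=tool(); print(s["joint_velocities"].round(2),s["force"])
sign_off()
E
```

```text
[[-48.4, 21.7, 131.0], [-116.1, 21.4, 135.1], [-119.4, 21.4, 137.3], [-118.5, 21.4, 139.5], [-119.3, 21.4, 141.7], [-117.7, 21.4, 144.0], [-113.1, 21.4, 146.3], [-108.8, 21.4, 148.8], [-100.3, 21.5, 151.6]]
[-0.06 -0.31  0.   -0.06 -0.03 -0.07 -0.03] [-0.07862982  0.35274556 -0.54857011]
the job is handed in; nothing more can be done
```

I laid the tube in the corner, let go of it, pushed the knob all the way up, backed the arm clear and handed the job in at about 24 s. My last checks agreed, apart from the small camera spread noted below.

- **Tube:** Right after release the wrist camera put it at station (35.3, 110.0) mm, parallel to the rail within about 0.1°. After the switching, the scene camera read x 36.4, y 108.9 mm and the top camera x 33.1, y 109.8 mm. They disagree by about 3 mm in x, near their calibration error, but all readings are inside the limits.
- **Knob:** I found it at station y of about 20 mm. It moved at about 6–7 N and travelled 12 mm to a solid stop, where I held it with about 20 N at the wrist. The last wrist picture shows its lower edge at about 134–135 mm; the on position is 134 mm.
- **Bystanders:** In the last scene picture the hammer, scroll and angle were within about 4 mm of where they started.
- **Robot:** At hand-in it was away from everything and still, with force readings below 1 N.

**Mishap:** The first grasp closed above the tube without touching it. The cameras showed the fingertips about 28.5 mm behind the reported TCP, so I corrected for that from then on.

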